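# Swing the card terminal out and lock its swivel stand

### The job

Swing the card terminal's swivel arm across to its left-hand position (as seen by the robot) and lock it there. Pull its black T-shaped plunger knob up and twist it clockwise so that it stays out on its own, swing the arm anticlockwise to its stop with the plunger still held out, then twist the knob back so that the pin drops fully home. Leave the barcode scanner's stand locked as it is.

Things in the scene. Friction and masses are not known exactly. Their poses are not given: they have to be found in the camera images.
- till_pivot (a point): Centre of the card terminal's swivel stand: on the pivot axis, at counter height. The foot, a dark steel plate 190 x 140 x 12 mm, is fixed, turned up to 15 degrees. x points from plunger to pivot (away from the robot), z up; the plunger stands 55 mm from the axis at -x. The terminal is a dark slab 76 x 160 mm with screen and keys, top 62 mm high. It may be the left or the right of the two stands.
- till_knob_grip (a point): Where to grip the plunger's T-shaped knob from above: a black bar 42 mm long, 14 thick, 32 high; its top is 14 mm above this point, its underside 18 mm below. The point is 100 mm above the counter with the plunger home. x runs along the bar (fingers close along y), z up. Untwisted, the bar points at the pivot. The parts around the knob are under 70 mm high.
- till_post (a point): Centre of the top of the arm's upright round steel post: 20 mm diameter, 115 mm above the counter, its upper 70 mm free, 155 mm from the pivot axis. Being round it turns in the fingers as the arm swings. x points outwards along the arm, z up.
- till_plunger (a joint): How far the card terminal's plunger is pulled up, m: 0 home (pin in the arm's plate), 0.024 the limit. A spring pulls it down with 5 to 7.5 N. A key below the knob lies in a slotted collar 17 mm deep: pull 18 mm or more (20 to 22 is good) to clear it, twist, let go, and it stays out at 0.017. The pin is clear of the plate from 0.012.
- till_knob (a joint): Twist of that knob, rad, clockwise seen from above: 0 untwisted (key in line with the slot), 1.3 the stop. It cannot twist while home and stays where left when out. Over 0.7 holds the plunger out well; under 0.25 lets the key drop into the slot. Once let go there, the spring drives the pin home if the arm is at a locking position.
- till_arm (a joint): Swing of the card terminal's arm, rad, anticlockwise from above: about 0 at the start (arm 30 degrees right of the foot's x), locked with 0.06 of play; the other locking position is 1.047 (30 degrees left). Stops at -0.05 and 1.097; the pin drops in at either stop and within 0.05 of a locking position. Unlocked it stays where left; about 1.5 N at the post swings it.
- scan_plunger (a joint): The same plunger on the look-alike stand that carries a gun-shaped barcode scanner: m pulled out, 0 home. Leave it alone.

How it is judged:
By the outcome, as a careful person would: the job done as asked, in the order asked, and still so for the second after the job is handed in, with the robot touching nothing.
It also fails if it takes over 64 s, if anything falls off the work surface, if the arm or the gripper's body presses on something with over 40 N, if the wrist force passes 120 N, or if a joint passes its speed limit or range.

### The arm

A 7-joint arm with a two-finger parallel gripper is mounted at the origin on the work surface. World frame = base frame: x ahead of the robot, y to its left, z up, the work surface at z = 0. Lengths are in m, angles in rad, forces in N, time in s.
With the tool pointing down it reaches from about 0.425 to 0.875 m from the base axis. Payload 8.4 kg.
Tool frame: the origin (TCP) lies on the mounting face of the last link; the fingertips stand 182 mm ahead of it and the grasp point (between the pads) lies 164 mm ahead of it; z points along the fingers, y is the direction in which the jaws open and shut (so a half turn about z gives the same grasp; the last joint's range is limited). The gripper opens to 87 mm and grips with 3 to 60 N. Pads are 19 mm wide; open, the fingers measure 117 mm over their backs; the gripper's body (75 mm by 190 mm) begins 51 mm behind the grasp point.
Start: joints at [-1.201, 0.333, 0.04, 1.465, -0.013, 1.343, -0.059], TCP at [0.294, 0.58, 0.405] pointing down, gripper open.
Joint ranges: [-2.58, 2.58], [-0.38, 2.09], [-1.3, 1.39], [0.25, 2.4], [-1.5, 4.64], [0.08, 2.09], [-2.65, 2.65]. Speed limits (rad/s): [2.22, 2.22, 2.79, 2.79, 3.14, 3.14, 3.14].

### API

Orientations are given as a 3x3 rotation matrix whose columns are the frame's x, y, z axes.
In Python, from bench import monitor, optics, manip gives the robot as it stands.
- The arm moves only by the tool arm_command, never from a script. Its argument "steps" is a list of rows, each an object with "delta_pos": the shift along the tool's x, y, z in m, a list of three; "delta_rot": the turn, a rotation vector about the tool's x, y, z in degrees, a list of three. A call has 1 to 12 rows; each row shifts and turns the commanded pose from where the row before left it, along the tool's axes as they then stand; what a row does not reach is not made up. A row lasts 1/8 s, in which the tool goes at most 62.5 mm and 10.7 degrees, less where a joint would pass 70% of its speed; a pose out of reach is approached as far as the arm can. A call is refused whole if a number of a shift passes 0.0625 or a number of a turn 10.7, either way. A call with a gripper value outside its range is refused whole. "fingers" is the opening, from 0 (shut) to 1 (fully open), set as the call begins (left out, the last holds). The fingers move at their own pace and stop on an object; "newtons" is the grip in N (left out, the last holds). Time passes only in rows, so rows that do not move let the fingers close. It gives the time, the measured TCP pose, the force and the opening at its end, in the units of the state.
- monitor.state(): the state, without advancing time (a new reading comes with each control period).
- optics.read_camera(name): name is "scene" or "top"; returns (picture, depth): 384x512x3 uint8, red, green, blue; 384x512 float32, m along the optical axis (not along the pixel's ray), 0 where there is no reading.
- optics.camera_model(name): a dict with "fovy" (degrees; the focal length in pixels is half the picture's height over the tangent of half this angle, whatever the lens; pixels are square), "cx", "cy" (the principal point, pixels), "k1" (the pictures are not rectified: a ray, as slopes to the right and down, at radius r is drawn at 1 + k1 r^2 times it, then the intrinsics apply), "T" (4x4, takes a point from camera to world coordinates). Camera axes: x right, y up, looking along -z (the intrinsics and any distortion apply to the point x, -y, -z); pixel columns grow to the right and rows downward; lengths in m; the calibration is good to about 2 mm. A picture is of the moment at which its call begins. camera_model takes no time and is no camera call.
- manip.finish_job(): hands the job in, once; it reports no verdict.
The state is a dict: "t": time; "joints": joint angles; "qd": joint speeds; "joint_efforts": joint torques, N m; "tcp_pos": TCP position; "ee_rot": TCP orientation; "ft_force": force on the tool from outside, world axes, zero at the start; "wrist_torque": the same for the moment, N m; "width": finger opening in m.
Only numpy, scipy, OpenCV 4.12 (cv2) and the standard library are available. Lean on these libraries where they do the work, as an engineer would, in place of code of your own. Each camera call takes 0.05 s, during which the arm holds its last target.

## Working session

There is one attempt and no reset: what is moved stays moved. The work goes in short steps, Python scripts to look and compute and a tool call to move; the robot and the scene stay as the last step left them, time stands still between calls to the robot, and variables do not carry over. Pictures are saved under pics/ and viewed, and the job is handed in when it is done.

Besides the shell and the picture viewer there is one more tool, called after "Request:" by a JSON object that holds its "op" and its "data", one argument or row to a line. arm_command: Moves the arm, as the interface text tells. Its arguments: {"type":"object","properties":{"steps":{"type":"array","items":{"type":"object","properties":{"delta_pos":{"type":"array","items":{"type":"number"}},"delta_rot":{"type":"array","items":{"type":"number"}}}}},"fingers":{"type":"number"},"newtons":{"type":"number"}},"required":["steps"]}

```bash
mkdir -p pics; ls; cat > h.py <<'E'
import numpy as np, cv2, pickle
from bench import monitor, optics, manip
def grab(tag):
    for n in ("scene","top"):
        p,d=optics.read_camera(n); m=optics.camera_model(n)
        pickle.dump((p,d,m),open(f"pics/{tag}_{n}.pkl","wb"))
        cv2.imwrite(f"pics/{tag}_{n}.png",p[:,:,::-1])
def load(tag,n): return pickle.load(open(f"pics/{tag}_{n}.pkl","rb"))
def rays(m,uv):
    uv=np.atleast_2d(np.array(uv,float)); f=192/np.tan(np.radians(m["fovy"])/2)
    K=np.array([[f,0,m["cx"]],[0,f,m["cy"]],[0,0,1]])
    s=cv2.undistortPoints(uv.reshape(-1,1,2),K,np.array([m["k1"],0,0,0.])).reshape(-1,2)
    return s
def cast(m,uv,z):
    s=rays(m,uv); T=np.array(m["T"]); d=np.c_[s[:,0],-s[:,1],-np.ones(len(s))]@T[:3,:3].T; o=T[:3,3]
    return o+d*((z-o[2])/d[:,2])[:,None]
def cloud(p,d,m):
    v,u=np.mgrid[0:384,0:512]; s=rays(m,np.c_[u.ravel(),v.ravel()]); z=d.ravel()
    c=np.c_[s[:,0]*z,-s[:,1]*z,-z]; T=np.array(m["T"])
    return (c@T[:3,:3].T+T[:3,3]).reshape(384,512,3)
E
python3 - <<'E'
from h import *
grab("a")
print(monitor.state())
for n in("scene","top"): print(optics.camera_model(n))
E
```

```text
pics
{'t': 0.1, 'joints': array([-1.20119396,  0.33383424,  0.039874  ,  1.4661777 , -0.0133595 ,
        1.34331705, -0.05850714]), 'qd': array([-6.39350249e-04, -2.57177416e-03,  4.33022603e-04, -2.18530873e-03,
       -7.18294246e-05, -1.35583111e-03, -4.24034928e-04]), 'joint_efforts': array([ 5.20705478e-03, -6.57815552e+01,  1.34111378e+00, -4.04705751e+01,
       -5.95251191e-02,  4.10296849e-02,  5.16635873e-05]), 'tcp_pos': array([0.29362323, 0.57971997, 0.40395444]), 'ee_rot': array([[-8.92103677e-01,  4.51830432e-01, -5.39315288e-04],
       [ 4.51830733e-01,  8.92102637e-01, -1.36885875e-03],
       [-1.37367448e-04, -1.46484314e-03, -9.99998918e-01]]), 'ft_force': array([-0.59418945, -0.04160218, -0.01182338]), 'wrist_torque': array([-0.0097813 , -0.02731578, -0.00254811]), 'width': 0.08691245085295653}
{'fovy': 51.09807552753936, 'cx': 259.5616267905574, 'cy': 190.1787896710732, 'k1': -0.055454202751829676, 'T': array([[-0.32807403, -0.65337772,  0.68224994,  1.11207772],
       [ 0.94464023, -0.22330582,  0.24039413,  0.19465125],
       [-0.00471778,  0.72334781,  0.69046773,  0.70448488],
       [ 0.        ,  0.        ,  0.        ,  1.        ]])}
{'fovy': 51.88131169870913, 'cx': 259.9314590552588, 'cy': 185.98308368595278, 'k1': -0.09752091158193496, 'T': array([[ 0.00462675,  0.99567019, -0.09284105,  0.45199317],
       [-0.99944207,  0.00767528,  0.03250585, -0.00940081],
       [ 0.03307768,  0.09263886,  0.99515019,  1.0322556 ],
       [ 0.        ,  0.        ,  0.        ,  1.        ]])}
```

View pics/a_scene.png

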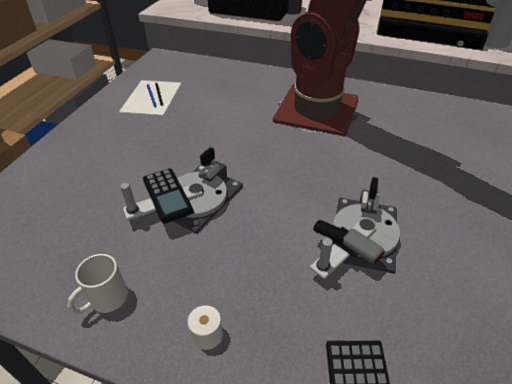

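View pics/a_top.png

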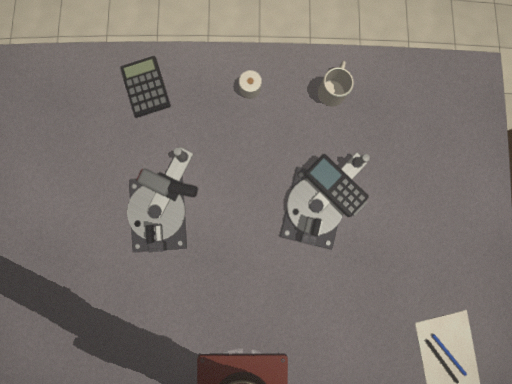

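```bash
python3 - <<'E'
from h import *
p,d,m=load("a","top"); c=p[130:260,265:390,::-1]; cv2.imwrite("pics/a_topz.png",cv2.resize(c,None,fx=4.5,fy=4.5,interpolation=cv2.INTER_CUBIC))
p,d,m=load("a","scene"); c=p[135:235,110:260,::-1]; cv2.imwrite("pics/a_scz.png",cv2.resize(c,None,fx=5,fy=5,interpolation=cv2.INTER_CUBIC))
for n in("scene","top"):
    p,d,m=load("a",n); P=cloud(p,d,m); 
    # region
    reg=(P[...,0]>.4)&(P[...,0]<.75)&(P[...,1]<-.02)&(P[...,1]>-.35)&(d>0)
    for lo,hi in((.085,.108),(.108,.125)):
        M=(reg&(P[...,2]>lo)&(P[...,2]<hi)).astype(np.uint8)
        k,l,st,ce=cv2.connectedComponentsWithStats(M)
        for i in range(1,k):
            if st[i,4]>3: q=P[l==i]; print(n,lo,st[i],ce[i].round(1),q.mean(0).round(4),q.min(0).round(3),q.max(0).round(3))
E
```

```text
scene 0.085 [200 152  15  15 116] [207.2 159.4] [ 0.4513 -0.1702  0.0966] [ 0.427 -0.184  0.085] [ 0.467 -0.162  0.108]
scene 0.085 [121 187  12  12  79] [127.3 193.4] [ 0.6148 -0.2881  0.0965] [ 0.603 -0.301  0.085] [ 0.621 -0.282  0.107]
scene 0.108 [200 147  14  12  83] [206.4 152.9] [ 0.4473 -0.1724  0.113 ] [ 0.424 -0.183  0.109] [ 0.468 -0.163  0.116]
scene 0.108 [121 183   9   8  61] [124.9 186.5] [ 0.6122 -0.2912  0.1139] [ 0.601 -0.301  0.108] [ 0.62  -0.283  0.118]
top 0.085 [359 156   8   8  26] [361.4 160.3] [ 0.6041 -0.287   0.0963] [ 0.598 -0.296  0.085] [ 0.614 -0.283  0.108]
top 0.085 [311 218   4  17  27] [312.4 225.6] [ 0.4458 -0.1652  0.0971] [ 0.426 -0.169  0.085] [ 0.464 -0.161  0.108]
top 0.108 [362 154   8   8  55] [365.6 157.7] [ 0.6077 -0.2921  0.1137] [ 0.599 -0.301  0.108] [ 0.617 -0.283  0.118]
top 0.108 [312 218   9  18 107] [316.2 226.4] [ 0.444  -0.1715  0.1125] [ 0.424 -0.181  0.108] [ 0.464 -0.161  0.117]
```

View pics/a_topz.png

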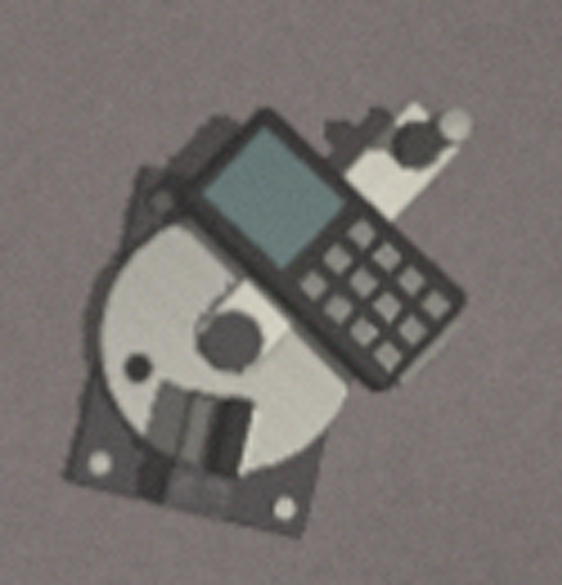

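View pics/a_scz.png

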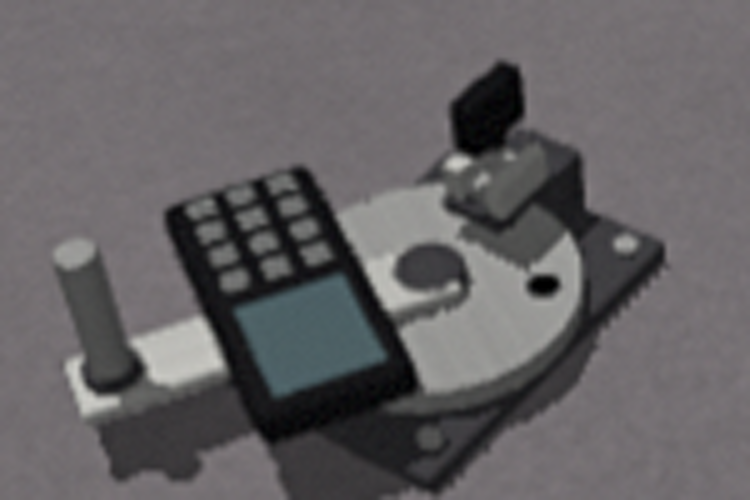

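```bash
python3 - <<'E'
from h import *
for n in("scene","top"):
    p,d,m=load("a",n); P=cloud(p,d,m); 
    reg=(P[...,0]>.41)&(P[...,0]<.49)&(P[...,1]<-.13)&(P[...,1]>-.21)&(d>0)&(P[...,2]>.107)
    q=P[reg][:,:2].astype(np.float32); print(n,cv2.minAreaRect(q))
    reg=(P[...,0]>.58)&(P[...,0]<.64)&(P[...,1]<-.25)&(P[...,1]>-.33)&(d>0)&(P[...,2]>.108)
    q=P[reg][:,:2].astype(np.float32); print(n,cv2.minEnclosingCircle(q))
    # disc (light grey) near pivot: hub dark
# hub by cast
p,d,m=load("a","top"); P=cloud(p,d,m)
print(P[206,316],P[210,290:345:4].round(3))
E
```

```text
scene ((0.44616517424583435, -0.17333008348941803), (0.015194810926914215, 0.042230863124132156), 76.52214813232422)
scene ((0.6101409196853638, -0.29221150279045105), 0.010092130862176418)
top ((0.44441235065460205, -0.17203134298324585), (0.014768749475479126, 0.0415063314139843), 76.74090576171875)
top ((0.6077773571014404, -0.2927476465702057), 0.00995316356420517)
[ 0.49483345 -0.18437975  0.03829965] [[ 0.485 -0.119  0.027]
 [ 0.485 -0.129  0.028]
 [ 0.485 -0.14   0.029]
 [ 0.485 -0.15   0.031]
 [ 0.485 -0.161  0.026]
 [ 0.485 -0.171  0.026]
 [ 0.485 -0.18   0.036]
 [ 0.485 -0.19   0.038]
 [ 0.485 -0.202  0.025]
 [ 0.485 -0.212  0.026]
 [ 0.485 -0.222  0.028]
 [ 0.485 -0.234  0.024]
 [ 0.485 -0.244  0.026]
 [ 0.484 -0.247  0.056]]
```

Request:
{"op": "arm_command", "data": {
  "steps": [
    {"delta_rot": [0,0,-6.7]},
    {"delta_rot": [0,0,-6.7]},
    {"delta_pos": [-0.0338,-0.031,0]},
    {"delta_pos": [-0.0338,-0.031,0]},
    {"delta_pos": [-0.0338,-0.031,0]},
    {"delta_pos": [-0.0338,-0.031,0]},
    {"delta_pos": [-0.0338,-0.031,0]},
    {"delta_pos": [-0.0338,-0.031,0]},
    {"delta_pos": [-0.0338,-0.031,0]},
    {"delta_pos": [-0.0338,-0.031,0]},
    {"delta_pos": [-0.0338,-0.031,0]},
    {"delta_pos": [-0.0338,-0.031,0]}
  ],
  "fingers": 1.0,
  "newtons": 20
}}

```text
$.steps[0]: bad value
```

```bash
cat >> h.py <<'E'
def to(x,y,z=None,yaw=None):
    s=monitor.state(); R=s["ee_rot"]; p=s["tcp_pos"]; 
    w=np.array([x,y,p[2] if z is None else z])-p
    yd=np.degrees(np.arctan2(R[1,1],R[0,1]))
    print("t",round(s["t"],2),"tcp",p.round(4),"ydir",yd.round(2),"tilt",R[:2,2].round(4),"F",s["ft_force"].round(2),"M",s["wrist_torque"].round(2),"w",round(s["width"],4))
    print("joints",s["joints"].round(2)); print("tool delta",(R.T@w).round(4), "zrot", None if yaw is None else round(-(yaw-yd),2))
E
python3 -c "
from h import *
to(.4453,-.1727,.404,76.5)"
```

```text
t 0.1 tcp [0.2936 0.5797 0.404 ] ydir 63.14 tilt [-0.0005 -0.0014] F [-0.59 -0.04 -0.01] M [-0.01 -0.03 -0.  ] w 0.0869
joints [-1.2   0.33  0.04  1.47 -0.01  1.34 -0.06]
tool delta [-0.4753 -0.6027  0.0009] zrot -13.36
```

Both keys seem required in every row.

Request:
{"op": "arm_command", "data": {
  "steps": [
    {"delta_pos": [0,0,0],"delta_rot": [0,0,-6.7]},
    {"delta_pos": [0,0,0],"delta_rot": [0,0,-6.7]},
    {"delta_pos": [-0.0338,-0.031,0],"delta_rot": [0,0,0]},
    {"delta_pos": [-0.0338,-0.031,0],"delta_rot": [0,0,0]},
    {"delta_pos": [-0.0338,-0.031,0],"delta_rot": [0,0,0]},
    {"delta_pos": [-0.0338,-0.031,0],"delta_rot": [0,0,0]},
    {"delta_pos": [-0.0338,-0.031,0],"delta_rot": [0,0,0]},
    {"delta_pos": [-0.0338,-0.031,0],"delta_rot": [0,0,0]},
    {"delta_pos": [-0.0338,-0.031,0],"delta_rot": [0,0,0]},
    {"delta_pos": [-0.0338,-0.031,0],"delta_rot": [0,0,0]},
    {"delta_pos": [-0.0338,-0.031,0],"delta_rot": [0,0,0]},
    {"delta_pos": [-0.0338,-0.031,0],"delta_rot": [0,0,0]}
  ],
  "fingers": 1.0,
  "newtons": 20
}}

```text
t: 1.6
tcp_pos: [0.5508, 0.1983, 0.4045]
ee_rot: [[-0.973, 0.233, -0.001], [0.233, 0.973, -0.0], [0.0, -0.0, -1.0]]
ft_force: [0.9, 0.9, 0.5]
width: 0.087
```

```bash
python3 -c "
from h import *
to(.4453,-.1727,.404,76.5)"
```

```text
t 1.6 tcp [0.5508 0.1983 0.4045] ydir 76.54 tilt [-0.0005 -0.0002] F [0.92 0.94 0.49] M [ 0.   -0.01  0.03] w 0.087
joints [-0.66  0.2   0.28  1.64 -0.06  1.31  0.96]
tool delta [ 0.0162 -0.3854  0.0006] zrot 0.04
```

Request:
{"op": "arm_command", "data": {
  "steps": [
    {"delta_pos": [0.002,-0.0482,0],"delta_rot": [0,0,0]},
    {"delta_pos": [0.002,-0.0482,0],"delta_rot": [0,0,0]},
    {"delta_pos": [0.002,-0.0482,0],"delta_rot": [0,0,0]},
    {"delta_pos": [0.002,-0.0482,0],"delta_rot": [0,0,0]},
    {"delta_pos": [0.002,-0.0482,0],"delta_rot": [0,0,0]},
    {"delta_pos": [0.002,-0.0482,0],"delta_rot": [0,0,0]},
    {"delta_pos": [0.002,-0.0482,0],"delta_rot": [0,0,0]},
    {"delta_pos": [0.002,-0.0482,0],"delta_rot": [0,0,0]},
    {"delta_pos": [0,0,0.03],"delta_rot": [0,0,0]},
    {"delta_pos": [0,0,0.03],"delta_rot": [0,0,0]},
    {"delta_pos": [0,0,0],"delta_rot": [0,0,0]},
    {"delta_pos": [0,0,0],"delta_rot": [0,0,0]}
  ]
}}

```text
t: 3.1
tcp_pos: [0.4452, -0.1717, 0.3457]
ee_rot: [[-0.973, 0.233, 0.001], [0.233, 0.973, -0.0], [-0.001, -0.0, -1.0]]
ft_force: [-0.3, -0.4, 0.2]
width: 0.0871
```

```bash
python3 -c "
from h import *
to(.4453,-.1727,.264,76.5)
grab('b')"
```

```text
t 3.1 tcp [ 0.4452 -0.1717  0.3457] ydir 76.54 tilt [ 0.0006 -0.0003] F [-0.32 -0.39  0.23] M [ 0.04 -0.02 -0.03] w 0.0871
joints [-0.31  0.    0.6   1.98 -0.    1.16  1.62]
tool delta [-0.0003 -0.001   0.0817] zrot 0.04
```

View pics/b_scene.png

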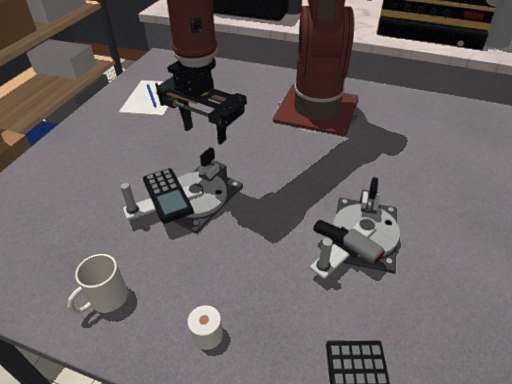

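The open fingers, at about (187,125) and (222,133), straddle the knob at (208,156). I'll descend and grip.

Request:
{"op": "arm_command", "data": {
  "steps": [
    {"delta_pos": [0,-0.001,0.027],"delta_rot": [0,0,0]},
    {"delta_pos": [0,0,0.027],"delta_rot": [0,0,0]},
    {"delta_pos": [0,0,0.027],"delta_rot": [0,0,0]},
    {"delta_pos": [0,0,0],"delta_rot": [0,0,0]}
  ]
}}

```text
t: 3.7
tcp_pos: [0.4444, -0.1723, 0.2632]
ee_rot: [[-0.973, 0.233, -0.002], [0.233, 0.973, 0.0], [0.002, -0.001, -1.0]]
ft_force: [-0.1, -0.2, -0.4]
width: 0.0871
```

Request:
{"op": "arm_command", "data": {
  "steps": [
    {"delta_pos": [0,0,0],"delta_rot": [0,0,0]},
    {"delta_pos": [0,0,0],"delta_rot": [0,0,0]},
    {"delta_pos": [0,0,0],"delta_rot": [0,0,0]},
    {"delta_pos": [0,0,0],"delta_rot": [0,0,0]},
    {"delta_pos": [0,0,0],"delta_rot": [0,0,0]},
    {"delta_pos": [0,0,0],"delta_rot": [0,0,0]},
    {"delta_pos": [0,0,0],"delta_rot": [0,0,0]},
    {"delta_pos": [0,0,0],"delta_rot": [0,0,0]}
  ],
  "fingers": 0.0,
  "newtons": 30
}}

```text
t: 4.7
tcp_pos: [0.4447, -0.1726, 0.2638]
ee_rot: [[-0.973, 0.233, -0.0], [0.233, 0.973, -0.0], [0.0, -0.0, -1.0]]
ft_force: [0.9, -1.3, 1.0]
width: 0.015
```

```bash
python3 -c "
from h import *
to(.4453,-.1727,.264,76.5)"
```

```text
t 4.7 tcp [ 0.4447 -0.1726  0.2638] ydir 76.54 tilt [-0.0001 -0.0001] F [ 0.91 -1.31  1.05] M [-0.45  0.13 -0.01] w 0.015
joints [-0.29  0.11  0.61  2.07 -0.08  0.98  1.69]
tool delta [-0.0006  0.     -0.0002] zrot 0.04
```

Request:
{"op": "arm_command", "data": {
  "steps": [
    {"delta_pos": [0,0,-0.007],"delta_rot": [0,0,0]},
    {"delta_pos": [0,0,-0.007],"delta_rot": [0,0,0]},
    {"delta_pos": [0,0,-0.007],"delta_rot": [0,0,0]},
    {"delta_pos": [0,0,0],"delta_rot": [0,0,0]},
    {"delta_pos": [0,0,0],"delta_rot": [0,0,0]}
  ]
}}

```text
t: 5.32
tcp_pos: [0.4445, -0.1728, 0.2846]
ee_rot: [[-0.972, 0.233, -0.0], [0.233, 0.972, -0.0], [0.0, -0.0, -1.0]]
ft_force: [0.8, -4.0, -8.5]
width: 0.0138
```

```bash
python3 -c "
from h import *
to(.4447,-.1726,.2848,76.5)"
```

```text
t 5.33 tcp [ 0.4445 -0.1728  0.2846] ydir 76.53 tilt [-0.0002 -0.0003] F [ 0.82 -4.02 -8.49] M [-1.05 -0.15 -0.1 ] w 0.0138
joints [-0.3   0.08  0.61  2.05 -0.05  1.03  1.67]
tool delta [-0.0002  0.0002 -0.0002] zrot 0.03
```

Request:
{"op": "arm_command", "data": {
  "steps": [
    {"delta_pos": [0,0,0],"delta_rot": [0,0,8]},
    {"delta_pos": [0,0,0],"delta_rot": [0,0,8]},
    {"delta_pos": [0,0,0],"delta_rot": [0,0,8]},
    {"delta_pos": [0,0,0],"delta_rot": [0,0,8]},
    {"delta_pos": [0,0,0],"delta_rot": [0,0,8]},
    {"delta_pos": [0,0,0],"delta_rot": [0,0,8]},
    {"delta_pos": [0,0,0],"delta_rot": [0,0,8]},
    {"delta_pos": [0,0,0],"delta_rot": [0,0,8]},
    {"delta_pos": [0,0,0],"delta_rot": [0,0,0]},
    {"delta_pos": [0,0,0],"delta_rot": [0,0,0]}
  ]
}}

```text
t: 6.58
tcp_pos: [0.4443, -0.173, 0.2845]
ee_rot: [[-0.217, 0.976, -0.001], [0.976, 0.217, -0.001], [-0.001, -0.001, -1.0]]
ft_force: [-0.7, -5.9, -7.9]
width: 0.0138
```

```bash
python3 -c "
from h import *
to(.4447,-.1726,.2808,12.5)"
```

```text
t 6.58 tcp [ 0.4443 -0.173   0.2845] ydir 12.51 tilt [-0.0008 -0.0008] F [-0.71 -5.87 -7.87] M [-1.46  0.05 -0.02] w 0.0138
joints [-0.36  0.08  0.68  2.05 -0.06  1.03  0.56]
tool delta [0.0003 0.0005 0.0037] zrot 0.01
```

Twisted about 64° (1.12 rad). Next I lower it onto the collar, checking the force, then release.

Request:
{"op": "arm_command", "data": {
  "steps": [
    {"delta_pos": [0,0,0.002],"delta_rot": [0,0,0]},
    {"delta_pos": [0,0,0.002],"delta_rot": [0,0,0]},
    {"delta_pos": [0,0,0],"delta_rot": [0,0,0]}
  ]
}}

```text
t: 6.95
tcp_pos: [0.4444, -0.1732, 0.2808]
ee_rot: [[-0.217, 0.976, -0.001], [0.976, 0.217, -0.001], [-0.001, -0.001, -1.0]]
ft_force: [-1.7, -5.6, -2.9]
width: 0.0137
```

```bash
python3 -c "
from h import *
to(.4447,-.1726,.2808,12.5)"
```

```text
t 6.95 tcp [ 0.4444 -0.1732  0.2808] ydir 12.51 tilt [-0.0006 -0.0007] F [-1.71 -5.61 -2.94] M [-1.38  0.46  0.01] w 0.0137
joints [-0.36  0.09  0.68  2.05 -0.07  1.02  0.57]
tool delta [0.0005 0.0004 0.    ] zrot 0.01
```

Request:
{"op": "arm_command", "data": {
  "steps": [
    {"delta_pos": [0,0,0],"delta_rot": [0,0,0]},
    {"delta_pos": [0,0,0],"delta_rot": [0,0,0]},
    {"delta_pos": [0,0,0],"delta_rot": [0,0,0]},
    {"delta_pos": [0,0,0],"delta_rot": [0,0,0]},
    {"delta_pos": [0,0,-0.03],"delta_rot": [0,0,0]},
    {"delta_pos": [0,0,-0.04],"delta_rot": [0,0,0]},
    {"delta_pos": [0,0,-0.03],"delta_rot": [0,0,0]},
    {"delta_pos": [0,0,0],"delta_rot": [0,0,0]}
  ],
  "fingers": 1.0
}}

```text
t: 7.95
tcp_pos: [0.4453, -0.1728, 0.3829]
ee_rot: [[-0.217, 0.976, 0.004], [0.976, 0.217, 0.0], [-0.001, 0.004, -1.0]]
ft_force: [0.3, 1.0, -0.9]
width: 0.0835
```

```bash
python3 -c "
from h import *
grab('c')
to(.609,-.2925,.36,46.5)
p,d,m=load('c','scene'); P=cloud(p,d,m)
reg=(P[...,0]>.41)&(P[...,0]<.49)&(P[...,1]<-.13)&(P[...,1]>-.21)&(d>0)&(P[...,2]>.09)&(P[...,2]<.15)
print(P[reg].min(0),P[reg].max(0)); c=p[60:260,60:300,::-1]; cv2.imwrite('pics/c_scz.png',cv2.resize(c,None,fx=3,fy=3))"
```

```text
t 8.05 tcp [ 0.4446 -0.1724  0.3805] ydir 12.55 tilt [0.0002 0.0003] F [-1.51 -0.3   0.57] M [-0.07  0.01 -0.01] w 0.0858
joints [-0.39 -0.04  0.66  1.93  0.03  1.24  0.48]
tool delta [-0.1529  0.1344  0.0205] zrot -33.95
[ 0.43493434 -0.19305256  0.09133644] [ 0.45706491 -0.1517883   0.13290057]
```

View pics/c_scz.png

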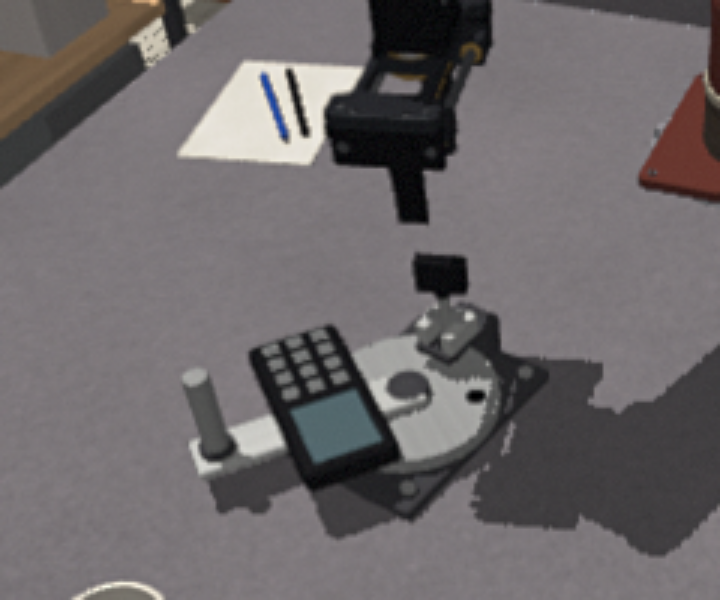

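Request:
{"op": "arm_command", "data": {
  "steps": [
    {"delta_pos": [0,0,0],"delta_rot": [0,0,-8.5]},
    {"delta_pos": [0,0,0],"delta_rot": [0,0,-8.5]},
    {"delta_pos": [0,0,0],"delta_rot": [0,0,-8.5]},
    {"delta_pos": [0,0,0],"delta_rot": [0,0,-8.5]},
    {"delta_pos": [-0.0404,0.0052,0],"delta_rot": [0,0,0]},
    {"delta_pos": [-0.0404,0.0052,0],"delta_rot": [0,0,0]},
    {"delta_pos": [-0.0404,0.0052,0],"delta_rot": [0,0,0]},
    {"delta_pos": [-0.0404,0.0052,0],"delta_rot": [0,0,0]},
    {"delta_pos": [-0.0404,0.0052,0],"delta_rot": [0,0,0]},
    {"delta_pos": [0,0,0.03],"delta_rot": [0,0,0]},
    {"delta_pos": [0,0,0],"delta_rot": [0,0,0]},
    {"delta_pos": [0,0,0],"delta_rot": [0,0,0]}
  ]
}}

```text
t: 9.55
tcp_pos: [0.609, -0.2925, 0.3509]
ee_rot: [[-0.726, 0.688, -0.001], [0.688, 0.726, 0.0], [0.001, -0.0, -1.0]]
ft_force: [-0.2, -0.7, 1.1]
width: 0.087
```

```bash
python3 -c "
from h import *
to(.609,-.2925,.259,46.5)"
```

```text
t 9.55 tcp [ 0.609  -0.2925  0.3509] ydir 46.54 tilt [-0.0006  0.0002] F [-0.21 -0.71  1.14] M [ 0.02 -0.03  0.01] w 0.087
joints [-0.14  0.5   0.74  1.49 -0.34  1.28  1.44]
tool delta [-0.0001  0.0001  0.0919] zrot 0.04
```

Request:
{"op": "arm_command", "data": {
  "steps": [
    {"delta_pos": [0,0,0.031],"delta_rot": [0,0,0]},
    {"delta_pos": [0,0,0.031],"delta_rot": [0,0,0]},
    {"delta_pos": [0,0,0.03],"delta_rot": [0,0,0]},
    {"delta_pos": [0,0,0],"delta_rot": [0,0,0]}
  ]
}}

```text
t: 10.05
tcp_pos: [0.6087, -0.2919, 0.258]
ee_rot: [[-0.726, 0.688, -0.002], [0.688, 0.726, 0.001], [0.002, -0.001, -1.0]]
ft_force: [0.2, -0.5, -0.1]
width: 0.0871
```

Request:
{"op": "arm_command", "data": {
  "steps": [
    {"delta_pos": [0,0,0],"delta_rot": [0,0,0]},
    {"delta_pos": [0,0,0],"delta_rot": [0,0,0]},
    {"delta_pos": [0,0,0],"delta_rot": [0,0,0]},
    {"delta_pos": [0,0,0],"delta_rot": [0,0,0]},
    {"delta_pos": [0,0,0],"delta_rot": [0,0,0]},
    {"delta_pos": [0,0,0],"delta_rot": [0,0,0]},
    {"delta_pos": [0,0,0],"delta_rot": [0,0,0]},
    {"delta_pos": [0,0,0],"delta_rot": [0,0,0]}
  ],
  "fingers": 0.0,
  "newtons": 8
}}

```text
t: 11.05
tcp_pos: [0.6091, -0.2927, 0.2587]
ee_rot: [[-0.726, 0.688, -0.0], [0.688, 0.726, -0.0], [0.0, -0.0, -1.0]]
ft_force: [0.4, -0.9, 0.1]
width: 0.0199
```

```bash
python3 -c "
from h import *
to(.609,-.2925,.259,46.5)
# arc rows: tool-frame chord for 6 deg at radius .155
import numpy as np
a=np.radians(6);print(.155*np.sin(a),.155*(1-np.cos(a)))"
```

```text
t 11.05 tcp [ 0.6091 -0.2927  0.2587] ydir 46.53 tilt [-0.0001 -0.0001] F [ 0.42 -0.9   0.07] M [-0.03  0.   -0.  ] w 0.0199
joints [-0.12  0.58  0.69  1.58 -0.4   1.13  1.48]
tool delta [ 0.0002  0.0001 -0.0003] zrot 0.03
0.016201911806486287 0.0008491062179176401
```

Request:
{"op": "arm_command", "data": {
  "steps": [
    {"delta_pos": [0.0008,0.0162,0],"delta_rot": [0,0,-6]},
    {"delta_pos": [0.0008,0.0162,0],"delta_rot": [0,0,-6]},
    {"delta_pos": [0.0008,0.0162,0],"delta_rot": [0,0,-6]},
    {"delta_pos": [0,0,0],"delta_rot": [0,0,0]}
  ]
}}

```text
t: 11.55
tcp_pos: [0.6373, -0.2514, 0.2587]
ee_rot: [[-0.904, 0.428, 0.0], [0.428, 0.904, 0.001], [0.0, 0.001, -1.0]]
ft_force: [0.4, 0.4, -0.5]
width: 0.0196
```

```bash
python3 -c "
from h import *
to(.609,-.2925,.259,46.5)
p=monitor.state()['tcp_pos']; v=p[:2]-[.4985,-.1855]; print(np.hypot(*v),np.degrees(np.arctan2(v[1],v[0])))"
```

```text
t 11.55 tcp [ 0.6373 -0.2514  0.2587] ydir 64.63 tilt [0.0001 0.001 ] F [ 0.43  0.4  -0.53] M [0.14 0.03 0.06] w 0.0196
joints [-0.13  0.57  0.62  1.56 -0.35  1.13  1.69]
tool delta [ 0.008  -0.0492 -0.0003] zrot 18.13
0.15371042664902956 -25.4018393274662
```

Request:
{"op": "arm_command", "data": {
  "steps": [
    {"delta_pos": [0.0008,0.0162,0],"delta_rot": [0,0,-6]},
    {"delta_pos": [0.0008,0.0162,0],"delta_rot": [0,0,-6]},
    {"delta_pos": [0.0008,0.0162,0],"delta_rot": [0,0,-6]},
    {"delta_pos": [0.0008,0.0162,0],"delta_rot": [0,0,-6]},
    {"delta_pos": [0.0008,0.0162,0],"delta_rot": [0,0,-6]},
    {"delta_pos": [0.0008,0.0162,0],"delta_rot": [0,0,-6]},
    {"delta_pos": [0.0004,0.0108,0],"delta_rot": [0,0,-4]},
    {"delta_pos": [0,0,0],"delta_rot": [0,0,0]},
    {"delta_pos": [0,0,0],"delta_rot": [0,0,0]}
  ]
}}

```text
t: 12.68
tcp_pos: [0.6469, -0.1479, 0.2587]
ee_rot: [[-0.969, -0.248, -0.0], [-0.248, 0.969, -0.0], [0.0, 0.0, -1.0]]
ft_force: [-0.8, 1.3, 0.6]
width: 0.0198
```

```bash
python3 -c "
from h import *
to(.609,-.2925,.259,46.5)
p=monitor.state()['tcp_pos']; v=p[:2]-[.4985,-.1855]; print(np.hypot(*v),np.degrees(np.arctan2(v[1],v[0])))"
```

```text
t 12.68 tcp [ 0.6469 -0.1479  0.2587] ydir 104.35 tilt [-0.0001 -0.    ] F [-0.84  1.25  0.55] M [0.22 0.05 0.09] w 0.0198
joints [-0.18  0.5   0.46  1.61 -0.24  1.09  2.16]
tool delta [ 0.0726 -0.1306 -0.0003] zrot 57.85
0.15312668336730584 14.200919530385473
```

Request:
{"op": "arm_command", "data": {
  "steps": [
    {"delta_pos": [0.0001,0.004,0],"delta_rot": [0,0,-1.5]},
    {"delta_pos": [0.0001,0.004,0],"delta_rot": [0,0,-1.5]},
    {"delta_pos": [0.0001,0.004,0],"delta_rot": [0,0,-1.5]},
    {"delta_pos": [0,0,0],"delta_rot": [0,0,0]},
    {"delta_pos": [0,0,0],"delta_rot": [0,0,0]}
  ]
}}

```text
t: 13.3
tcp_pos: [0.6433, -0.1355, 0.2587]
ee_rot: [[-0.945, -0.326, -0.001], [-0.326, 0.945, 0.001], [0.0, 0.001, -1.0]]
ft_force: [-1.3, 0.6, 0.4]
width: 0.0195
```

```bash
python3 -c "
from h import *
to(.609,-.2925,.259,46.5)
p=monitor.state()['tcp_pos']; v=p[:2]-[.4985,-.1855]; print(np.hypot(*v),np.degrees(np.arctan2(v[1],v[0])))"
```

```text
t 13.3 tcp [ 0.6433 -0.1355  0.2587] ydir 109.04 tilt [-0.0007  0.0005] F [-1.34  0.64  0.43] M [0.15 0.31 0.03] w 0.0195
joints [-0.19  0.48  0.44  1.62 -0.22  1.09  2.21]
tool delta [ 0.0836 -0.1372 -0.0004] zrot 62.54
0.15319128158186737 19.038582144986588
```

Not at the stop yet, since there's no reaction. I'll creep further.

Request:
{"op": "arm_command", "data": {
  "steps": [
    {"delta_pos": [0,0.002,0],"delta_rot": [0,0,-0.5]},
    {"delta_pos": [0,0.002,0],"delta_rot": [0,0,-0.5]},
    {"delta_pos": [0,0,0],"delta_rot": [0,0,0]}
  ]
}}

```text
t: 13.68
tcp_pos: [0.6425, -0.1345, 0.2588]
ee_rot: [[-0.94, -0.341, 0.003], [-0.341, 0.94, -0.004], [-0.001, -0.005, -1.0]]
ft_force: [6.4, -8.9, -7.1]
width: 0.0199
```

```bash
python3 -c "
from h import *
to(.609,-.2925,.259,46.5)
p=monitor.state()['tcp_pos']; v=p[:2]-[.4985,-.1855]; print(np.hypot(*v),np.degrees(np.arctan2(v[1],v[0])))"
```

```text
t 13.68 tcp [ 0.6425 -0.1345  0.2588] ydir 109.93 tilt [ 0.0026 -0.004 ] F [ 6.36 -8.91 -7.05] M [-1.82 -1.23  0.01] w 0.0199
joints [-0.19  0.48  0.44  1.63 -0.22  1.08  2.22]
tool delta [ 0.0854 -0.1371  0.0004] zrot 63.43
0.1527632852781622 19.487485095626553
```

Request:
{"op": "arm_command", "data": {
  "steps": [
    {"delta_pos": [0,-0.002,0],"delta_rot": [0,0,0]},
    {"delta_pos": [0,0,0],"delta_rot": [0,0,0]}
  ]
}}

```text
t: 13.92
tcp_pos: [0.6429, -0.135, 0.2587]
ee_rot: [[-0.94, -0.342, 0.001], [-0.342, 0.94, -0.002], [-0.0, -0.002, -1.0]]
ft_force: [2.2, -5.6, -4.4]
width: 0.0195
```

Request:
{"op": "arm_command", "data": {
  "steps": [
    {"delta_pos": [0,0,0],"delta_rot": [0,0,0]},
    {"delta_pos": [0,0,0],"delta_rot": [0,0,0]},
    {"delta_pos": [0,0,0],"delta_rot": [0,0,0]},
    {"delta_pos": [0,0,0],"delta_rot": [0,0,0]},
    {"delta_pos": [0,0,-0.03],"delta_rot": [0,0,0]},
    {"delta_pos": [0,0,-0.04],"delta_rot": [0,0,0]},
    {"delta_pos": [0,0,-0.04],"delta_rot": [0,0,0]},
    {"delta_pos": [0,0,0],"delta_rot": [0,0,0]},
    {"delta_pos": [0,0,0],"delta_rot": [0,0,0]}
  ],
  "fingers": 1.0
}}

```text
t: 15.05
tcp_pos: [0.6427, -0.1338, 0.3683]
ee_rot: [[-0.939, -0.343, -0.0], [-0.343, 0.939, 0.0], [0.0, 0.0, -1.0]]
ft_force: [-0.4, 0.1, -1.0]
width: 0.0864
```

```bash
python3 -c "
from h import *
grab('d')
to(.4445,-.173,.2808,12.5)
for n in('scene','top'):
    p,d,m=load('d',n); P=cloud(p,d,m)
    reg=(P[...,0]>.6)&(P[...,0]<.68)&(P[...,1]<-.09)&(P[...,1]>-.2)&(d>0)&(P[...,2]>.108)&(P[...,2]<.122)
    if reg.sum()>3: print(n,reg.sum(),cv2.minEnclosingCircle(P[reg][:,:2].astype(np.float32)))
    reg=(P[...,0]>.40)&(P[...,0]<.5)&(P[...,1]<-.12)&(P[...,1]>-.22)&(d>0)&(P[...,2]>.122)&(P[...,2]<.14)
    if reg.sum()>3: print(n,'knob',reg.sum(),P[reg][:,2].max(),cv2.minAreaRect(P[reg][:,:2].astype(np.float32)))
"
```

```text
t 15.15 tcp [ 0.6425 -0.1337  0.3674] ydir 110.04 tilt [-0.002   0.0003] F [-0.11  0.42 -0.41] M [0.   0.08 0.  ] w 0.0868
joints [-0.21  0.39  0.46  1.52 -0.18  1.28  2.19]
tool delta [0.1994 0.0309 0.087 ] zrot 97.54
scene 72 ((0.6443877220153809, -0.13578060269355774), 0.01052462961524725)
```

View pics/d_scene.png

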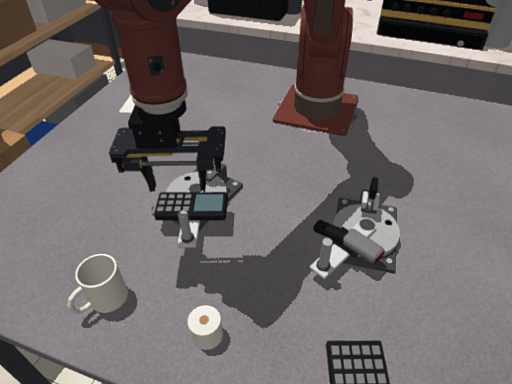

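Request:
{"op": "arm_command", "data": {
  "steps": [
    {"delta_pos": [0,0,0],"delta_rot": [0,0,9.75]},
    {"delta_pos": [0,0,0],"delta_rot": [0,0,9.75]},
    {"delta_pos": [0,0,0],"delta_rot": [0,0,9.75]},
    {"delta_pos": [0,0,0],"delta_rot": [0,0,9.75]},
    {"delta_pos": [0,0,0],"delta_rot": [0,0,9.75]},
    {"delta_pos": [0,0,0],"delta_rot": [0,0,9.75]},
    {"delta_pos": [0,0,0],"delta_rot": [0,0,9.75]},
    {"delta_pos": [0,0,0],"delta_rot": [0,0,9.75]},
    {"delta_pos": [0,0,0],"delta_rot": [0,0,9.75]},
    {"delta_pos": [0,0,0],"delta_rot": [0,0,9.75]},
    {"delta_pos": [0.0022,-0.04,0],"delta_rot": [0,0,0]},
    {"delta_pos": [0.0022,-0.04,0],"delta_rot": [0,0,0]}
  ]
}}

```text
t: 16.65
tcp_pos: [0.5628, -0.1469, 0.3673]
ee_rot: [[-0.217, 0.976, -0.003], [0.976, 0.217, -0.001], [-0.001, -0.003, -1.0]]
ft_force: [-0.2, -0.6, 0.1]
width: 0.0869
```

Request:
{"op": "arm_command", "data": {
  "steps": [
    {"delta_pos": [0,-0.04,0],"delta_rot": [0,0,0]},
    {"delta_pos": [0,-0.04,0],"delta_rot": [0,0,0]},
    {"delta_pos": [0,-0.04,0],"delta_rot": [0,0,0]},
    {"delta_pos": [0,0,0],"delta_rot": [0,0,0]},
    {"delta_pos": [0,0,0],"delta_rot": [0,0,0]}
  ]
}}

```text
t: 17.27
tcp_pos: [0.447, -0.1726, 0.3686]
ee_rot: [[-0.218, 0.976, 0.0], [0.976, 0.218, 0.0], [0.0, 0.0, -1.0]]
ft_force: [0.1, -0.8, -0.7]
width: 0.0875
```

```bash
python3 -c "
from h import *
grab('e')
to(.4445,-.173,.2808,12.5)
for n in('scene','top'):
    p,d,m=load('e',n); P=cloud(p,d,m)
    reg=(P[...,0]>.40)&(P[...,0]<.5)&(P[...,1]<-.12)&(P[...,1]>-.22)&(d>0)&(P[...,2]>.122)&(P[...,2]<.14)
    if reg.sum()>3: print(n,'knob',reg.sum(),P[reg][:,2].max(),cv2.minAreaRect(P[reg][:,:2].astype(np.float32)))
"
```

```text
t 17.38 tcp [ 0.4474 -0.1725  0.3685] ydir 12.58 tilt [-0.0006 -0.0009] F [-0.27  0.52 -0.26] M [-0.07  0.02 -0.03] w 0.0869
joints [-0.6  -0.04  0.87  1.95  0.03  1.22  0.48]
tool delta [ 0.0003 -0.0029  0.0877] zrot 0.08
scene knob 111 0.13323307930492456 ((0.4466358423233032, -0.17283323407173157), (0.017183035612106323, 0.042746350169181824), 12.285964965820312)
top knob 34 0.13288126060719818 ((0.441546767950058, -0.1615580916404724), (0.011474470607936382, 0.022096358239650726), 0.2817992568016052)
```

View pics/e_scene.png

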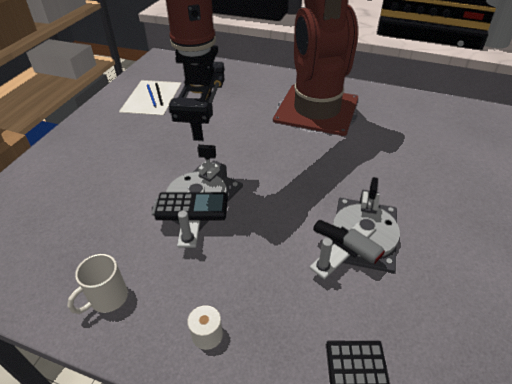

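Request:
{"op": "arm_command", "data": {
  "steps": [
    {"delta_pos": [0,-0.0028,0.029],"delta_rot": [0,0,0]},
    {"delta_pos": [0,0,0.029],"delta_rot": [0,0,0]},
    {"delta_pos": [0,0,0.0295],"delta_rot": [0,0,0]},
    {"delta_pos": [0,0,0],"delta_rot": [0,0,0]}
  ]
}}

```text
t: 17.88
tcp_pos: [0.4437, -0.1733, 0.2795]
ee_rot: [[-0.217, 0.976, -0.005], [0.976, 0.217, -0.002], [-0.001, -0.005, -1.0]]
ft_force: [-0.7, -0.6, 0.7]
width: 0.0868
```

Request:
{"op": "arm_command", "data": {
  "steps": [
    {"delta_pos": [0,0,0],"delta_rot": [0,0,0]},
    {"delta_pos": [0,0,0],"delta_rot": [0,0,0]},
    {"delta_pos": [0,0,0],"delta_rot": [0,0,0]},
    {"delta_pos": [0,0,0],"delta_rot": [0,0,0]},
    {"delta_pos": [0,0,0],"delta_rot": [0,0,0]},
    {"delta_pos": [0,0,0],"delta_rot": [0,0,0]},
    {"delta_pos": [0,0,0],"delta_rot": [0,0,0]},
    {"delta_pos": [0,0,0],"delta_rot": [0,0,0]}
  ],
  "fingers": 0.0,
  "newtons": 30
}}

```text
t: 18.88
tcp_pos: [0.4439, -0.1737, 0.2813]
ee_rot: [[-0.217, 0.976, -0.0], [0.976, 0.217, -0.0], [-0.0, -0.0, -1.0]]
ft_force: [-0.6, -1.0, -0.4]
width: 0.0148
```

```bash
python3 -c "
from h import *
to(.4445,-.173,.2808,12.5)"
```

```text
t 18.88 tcp [ 0.4439 -0.1737  0.2813] ydir 12.54 tilt [-0.0001 -0.0001] F [-0.58 -0.98 -0.43] M [-0.09  0.04 -0.02] w 0.0148
joints [-0.57  0.1   0.9   2.06 -0.09  1.02  0.6 ]
tool delta [0.0005 0.0007 0.0005] zrot 0.04
```

Gripped. I'll lift 2 mm and twist back 64°.

Request:
{"op": "arm_command", "data": {
  "steps": [
    {"delta_pos": [0,0,-0.002],"delta_rot": [0,0,0]},
    {"delta_pos": [0,0,0],"delta_rot": [0,0,-8]},
    {"delta_pos": [0,0,0],"delta_rot": [0,0,-8]},
    {"delta_pos": [0,0,0],"delta_rot": [0,0,-8]},
    {"delta_pos": [0,0,0],"delta_rot": [0,0,-8]},
    {"delta_pos": [0,0,0],"delta_rot": [0,0,-8]},
    {"delta_pos": [0,0,0],"delta_rot": [0,0,-8]},
    {"delta_pos": [0,0,0],"delta_rot": [0,0,-8]},
    {"delta_pos": [0,0,0],"delta_rot": [0,0,-8]},
    {"delta_pos": [0,0,0],"delta_rot": [0,0,0]},
    {"delta_pos": [0,0,0],"delta_rot": [0,0,0]}
  ]
}}

```text
t: 20.25
tcp_pos: [0.444, -0.1735, 0.2832]
ee_rot: [[-0.972, 0.235, 0.0], [0.235, 0.972, 0.0], [-0.0, 0.0, -1.0]]
ft_force: [3.4, 0.8, -7.8]
width: 0.014
```

```bash
python3 -c "
from h import *
to(.4445,-.173,.2638,76.5)"
```

```text
t 20.25 tcp [ 0.444  -0.1735  0.2832] ydir 76.38 tilt [0.0001 0.0001] F [ 3.4   0.79 -7.84] M [ 0.29 -0.95  0.01] w 0.014
joints [-0.48  0.09  0.81  2.05 -0.08  1.03  1.7 ]
tool delta [-0.0004  0.0006  0.0194] zrot -0.12
```

Now I'll lower it into the slot and down to home, still gripping lightly.

Request:
{"op": "arm_command", "data": {
  "steps": [
    {"delta_pos": [0,0,0.004],"delta_rot": [0,0,0]},
    {"delta_pos": [0,0,0.004],"delta_rot": [0,0,0]},
    {"delta_pos": [0,0,0.004],"delta_rot": [0,0,0]},
    {"delta_pos": [0,0,0],"delta_rot": [0,0,0]}
  ]
}}

```text
t: 20.75
tcp_pos: [0.444, -0.1735, 0.271]
ee_rot: [[-0.972, 0.233, -0.0], [0.233, 0.972, -0.0], [0.0, -0.0, -1.0]]
ft_force: [3.7, 3.0, -6.3]
width: 0.0139
```

```bash
python3 -c "
from h import *
to(.4445,-.173,.2638,76.5)"
```

```text
t 20.75 tcp [ 0.444  -0.1735  0.271 ] ydir 76.53 tilt [-0.0001 -0.    ] F [ 3.68  3.04 -6.28] M [ 0.6  -1.05 -0.13] w 0.0139
joints [-0.47  0.11  0.81  2.07 -0.1   1.    1.72]
tool delta [-0.0003  0.0006  0.0072] zrot 0.03
```

Request:
{"op": "arm_command", "data": {
  "steps": [
    {"delta_pos": [0,0,0.004],"delta_rot": [0,0,0]},
    {"delta_pos": [0,0,0.003],"delta_rot": [0,0,0]},
    {"delta_pos": [0,0,0],"delta_rot": [0,0,0]},
    {"delta_pos": [0,0,0],"delta_rot": [0,0,0]}
  ]
}}

```text
t: 21.25
tcp_pos: [0.444, -0.1736, 0.2643]
ee_rot: [[-0.973, 0.233, 0.0], [0.233, 0.973, 0.0], [-0.0, 0.0, -1.0]]
ft_force: [4.2, 3.7, -3.4]
width: 0.0138
```

Request:
{"op": "arm_command", "data": {
  "steps": [
    {"delta_pos": [0,0,0],"delta_rot": [0,0,0]},
    {"delta_pos": [0,0,0],"delta_rot": [0,0,0]},
    {"delta_pos": [0,0,0],"delta_rot": [0,0,0]},
    {"delta_pos": [0,0,0],"delta_rot": [0,0,0]},
    {"delta_pos": [0,0,-0.03],"delta_rot": [0,0,0]},
    {"delta_pos": [0,0,-0.04],"delta_rot": [0,0,0]},
    {"delta_pos": [0,0,-0.04],"delta_rot": [0,0,0]},
    {"delta_pos": [0,0,-0.03],"delta_rot": [0,0,0]},
    {"delta_pos": [0,0,0],"delta_rot": [0,0,0]},
    {"delta_pos": [0,0,0],"delta_rot": [0,0,0]}
  ],
  "fingers": 1.0
}}

```text
t: 22.5
tcp_pos: [0.4437, -0.1736, 0.4036]
ee_rot: [[-0.973, 0.233, -0.001], [0.233, 0.973, 0.0], [0.001, -0.0, -1.0]]
ft_force: [-0.6, 0.6, -0.2]
width: 0.0869
```

```bash
python3 -c "
from h import *
grab('f')
to(.4445,-.173,.2808,12.5)
for n in('scene','top'):
    p,d,m=load('f',n); P=cloud(p,d,m)
    reg=(P[...,0]>.40)&(P[...,0]<.5)&(P[...,1]<-.12)&(P[...,1]>-.22)&(d>0)&(P[...,2]>.107)&(P[...,2]<.14)
    if reg.sum()>3: print(n,'knob',reg.sum(),P[reg][:,2].max(),cv2.minAreaRect(P[reg][:,:2].astype(np.float32)))
    reg=(P[...,0]>.6)&(P[...,0]<.68)&(P[...,1]<-.09)&(P[...,1]>-.2)&(d>0)&(P[...,2]>.108)&(P[...,2]<.122)
    if reg.sum()>3: print(n,'post',reg.sum(),cv2.minEnclosingCircle(P[reg][:,:2].astype(np.float32)))
p,d,m=load('f','scene'); c=p[60:260,60:300,::-1]; cv2.imwrite('pics/f_scz.png',cv2.resize(c,None,fx=3,fy=3))"
```

```text
t 22.6 tcp [ 0.4436 -0.1735  0.4032] ydir 76.54 tilt [-0.0019 -0.0001] F [-0.28  0.59  0.56] M [-0.02 -0.04 -0.05] w 0.0869
joints [-0.53 -0.07  0.78  1.9   0.06  1.29  1.57]
tool delta [-0.0009  0.0008  0.1224] zrot 64.04
scene knob 90 0.11701593104104557 ((0.44598186016082764, -0.1735776960849762), (0.01509532704949379, 0.04099949449300766), 77.82112884521484)
scene post 72 ((0.6444185972213745, -0.13517823815345764), 0.010382261127233505)
top knob 92 0.11745953909945417 ((0.44772565364837646, -0.1722809076309204), (0.014069341123104095, 0.034502215683460236), 78.25579071044922)
top post 56 ((0.6419560313224792, -0.13312748074531555), 0.01010903250426054)
```

View pics/f_scz.png

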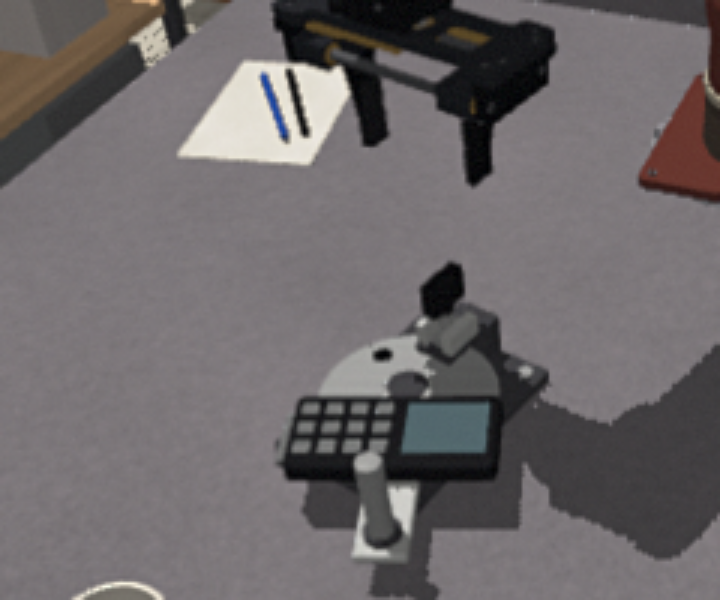

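```bash
python3 -c "
from h import *
for t in('a','c','f'):
  for n in('scene','top'):
    p,d,m=load(t,n); P=cloud(p,d,m)
    R=np.array([.4453,-.1727]); u=np.array([np.cos(np.radians(-13.5)),np.sin(np.radians(-13.5))]); v=np.array([-u[1],u[0]])
    q=P[...,:2]-R; reg=(abs(q@u)<.014)&(abs(q@v)<.005)&(d>0)&(P[...,2]>.1)&(P[...,2]<.15)
    z=P[reg][:,2]; print(t,n,reg.sum(), np.median(z[z>np.max(z)-.008]).round(4) if reg.sum() else None, np.percentile(z,90).round(4) if reg.sum() else None)
"
```

```text
a scene 42 0.1135 0.115
a top 52 0.1127 0.1152
c scene 59 0.1305 0.1317
c top 5 0.129 0.1301
f scene 42 0.1143 0.115
f top 50 0.1137 0.1157
```

```bash
python3 -c "
from h import *
def top(P,d,c,r=.03):
    q=P[...,:2]-np.array(c); reg=(np.hypot(q[...,0],q[...,1])<r)&(d>0)&(P[...,2]>.1)&(P[...,2]<.15); z=P[reg][:,2]
    h,e=np.histogram(z,np.arange(.1,.125,.001)); return np.median(z[z>.109]).round(4), reg.sum(), h[7:18]
p,d,m=load('a','top');P=cloud(p,d,m)
reg=(P[...,0]>.38)&(P[...,0]<.5)&(P[...,1]>.05)&(P[...,1]<.3)&(P[...,2]>.107)&(P[...,2]<.13); sc=np.median(P[reg],0)[:2]; print(sc)
for t in('a','f'):
    p,d,m=load(t,'scene');P=cloud(p,d,m);print(t,top(P,d,[.446,-.173]),top(P,d,sc))
D=[]
for i in range(8):
    p,d=optics.read_camera('scene'); m=optics.camera_model('scene'); D.append(d)
d=np.median(D,0); P=cloud(p,d,m); print(np.std(D,0)[150:160,203:210].mean(), top(P,d,[.446,-.173]),top(P,d,sc))
"
```

```text
[0.42419058 0.21862008]
a (np.float64(0.1133), np.int64(124), array([ 7,  2,  3,  8,  7, 19, 19, 15, 10,  0,  0])) (np.float64(0.1135), np.int64(104), array([ 2,  3,  2,  6,  7, 19, 24, 16,  4,  3,  0]))
f (np.float64(0.1134), np.int64(125), array([ 6,  5,  6,  4,  6, 16, 16, 22,  8,  0,  1])) (np.float64(0.1136), np.int64(106), array([ 1,  5,  5,  2, 10, 12, 22, 23,  4,  1,  0]))
0.006042679 (np.float64(0.1138), np.int64(125), array([ 7,  5,  2,  8,  7,  7, 26, 26,  3,  0,  0])) (np.float64(0.1136), np.int64(104), array([ 0,  2,  5,  4,  6, 13, 33, 20,  1,  0,  0]))
```

```bash
python3 -c "
from h import *
print(manip.finish_job(), monitor.state()['t'])"
```

```text
the job is handed in; nothing more can be done
the job is handed in; nothing more can be done
```

The card terminal's arm is now at its left-hand position with the plunger home, and I handed the job in at about 23 s.

**What I did:**
- Gripped the knob, pulled it up 21 mm and twisted it clockwise about 64° (1.12 rad). After I let go, the images showed it staying out at about 17 mm.
- Gripped the post and swung the arm anticlockwise until it met the stop, with about 11 N of reaction and roughly 63° of travel. The plunger was still out after the swing.
- Gripped the knob again, lifted it 2 mm, twisted it back 64°, lowered it into the slot, then released it and moved clear.

**Last checks:**
- **Pin home:** the knob top is back at its starting height, within 0.5 mm. It also matches the untouched scanner knob: 0.1138 m against 0.1136 m, averaged over 8 frames. An earlier single-frame check read 0.8 to 1.0 mm above the starting height at the median; I put that down to depth noise, because two later comparisons did not show it.
- **Knob untwisted:** the bar is back along the foot's axis, within about 2°.
- **Arm position:** the post top is at about (0.643, −0.134), which is at the left stop.
- **Scanner stand:** I never touched it.
- **Not tested:** I did not push on the post to confirm the lock. That rests on the plunger height and the arm position.

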